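# Clamp the blank through the laser cutter's hatch and shut it

### The arm

A 6-joint arm with a two-finger parallel gripper is mounted at the origin on the work surface. World frame = base frame: x ahead of the robot, y to its left, z up, the work surface at z = 0. Lengths are in m, angles in rad, forces in N, time in s.
With the tool pointing down it reaches from about 0.225 to 0.725 m from the base axis. Payload 3.1 kg.
Tool frame: the origin (TCP) lies at the very end of the fingers, on their centre line; the grasp point (between the pads) lies 19 mm behind it; z points along the fingers, y is the line along which they close (so a half turn about z gives the same grasp; the last joint's range is limited). The gripper opens to 85 mm and grips with 20 to 120 N. Pads are 22 mm wide; open, the fingers measure 114 mm over their backs; the gripper's body (76 mm by 85 mm) begins 54 mm behind the grasp point. The pads swing forward as they close: fully open they stand 13 mm farther back than shut.
Start: joints at [-1.46, 0.048, 0.099, 1.622, 0, 1.443], TCP at [0.124, -0.51, 0.231] pointing down, gripper open.
Joint ranges: [-2.91, 2.91], [-0.99, 1.94], [-1.21, 1.42], [-2.12, 2.29], [-1.49, 1.47], [-3.14, 3.14]. Speed limits (rad/s): [2.79, 2.79, 3.14, 3.14, 3.14, 3.14].

### API

Orientations are given as a unit quaternion [w, x, y, z].
In Python, from rig import ctrl gives the robot as it stands.
- The arm moves only by the shell command python3 -m handwheel 'ROWS' [OPENING]. ROWS is JSON, a list of rows, each a list of 2 entries, a list of its own where there are three numbers: the shift along the world's x, y, z in cm, then the turn, a rotation vector about the world's x, y, z in rad. In form: [[[x, y, z], [wx, wy, wz]], ...]. A call has 1 to 10 rows; each row is the pose to reach, as a shift and turn from the pose commanded when the call began; what a row does not reach only later rows make up. A row lasts 1/10 s, in which the tool goes at most 50 mm and 8.59 degrees, less where a joint would pass 70% of its speed; a pose out of reach is approached as far as the arm can. A call with a gripper value outside its range is refused whole. OPENING is the closure, from -1 (fully open) to 1 (shut), set as the call begins (- or left out, the last holds). The fingers move at their own pace and stop on an object; the grip force is fixed at half the most. Time passes only in rows, so rows that repeat a pose let the fingers close. It gives the time, the measured TCP pose, the force, the opening and the grip force at its end, in the units of the state.
- ctrl.get_state(): the state, without advancing time (a new reading comes with each control period).
- ctrl.get_image(name): name is "scene" or "top"; returns a dict with "frame" (400x640x3 uint8, red, green, blue), "camera_matrix" (3x3 intrinsics, pixels), "extrinsics" (4x4, takes a point from world to camera coordinates). Camera axes: x right, y up, looking along -z (the intrinsics and any distortion apply to the point x, -y, -z); pixel columns grow to the right and rows downward; lengths in m; the calibration is good to about 2 mm. A picture is of the moment at which its call begins. There is no depth.
- ctrl.sign_off(): hands the job in; it is judged then, once.
The state is a dict: "time_s": time; "qpos": joint angles; "qvel": joint speeds; "joint_torque": joint torques, N m; "tool_pos": TCP position; "tcp_rot": TCP orientation; "contact_force": force on the tool from outside, world axes, zero at the start; "torque": the same for the moment, N m; "gripper_width": finger opening in m; "grasp_force": force on a finger pad.
Only numpy, scipy, OpenCV 4.12 (cv2) and the standard library are available. Lean on these libraries where they do the work, as an engineer would, in place of code of your own. Each camera call takes 0.05 s, during which the arm holds its last target. There are 200 camera calls.

### The job

Get the laser cutter ready to run: reach down through the open loading window in its orange cover and press the handles of both toggle clamps fully down, so that they hold the plywood blank where it lies. Then push the sliding hatch fully shut over the window. Only press and push with the fingers: pick nothing up, do not touch the fixed cover or the hatch's runners, and leave the other things where they are.

Things in the scene. Friction and masses are not known exactly. Their poses are not given: they have to be found in the camera images.
- window (a point): centre of the loading window, in the plane of the cover's top face; x from the machine's front (robot side) to its back, y to its left, z up. The clear opening is 240 (x) by 200 (y) mm through 4 mm orange acrylic. Hatch runners 12 mm high stand along its front and back, inner edges 125 mm from the centre; an 8 mm high end stop lies 113 to 121 mm to the right (-y). The machine may stand turned.
- laser: the machine itself: white case 460 (x) by 540 (y) mm, 134 mm high, with the bed inside and the sliding hatch on top. Origin on the table under its centre, x from its front to its back. Only the fingers may touch it (or its hatch), not the arm or the gripper's body.
- cover: the machine's fixed top cover: orange acrylic with a white rim, the window cut in it, the aluminium hatch runners and end stop fixed on it. It must not be touched. Outer size 460 (x) by 540 (y) mm. Origin on the table under the machine's centre; in this frame the window's centre lies at x 10, y -105, z 134 mm.
- clamp_left (a joint): handle angle (rad) of the left (+y) toggle clamp. 0 = open: handle points up at 35 degrees and towards the machine's front (robot side). Grows as it is pressed down; 0.52 = end of travel, clamped, handle 5 degrees above level; it must come within 0.03 of the end. Starts at 0 to 0.12. Stiff (about 4 N, 8 N near the end, at the grip point), stays where left.
- grip_left (a point): point on the axis of the left (+y) clamp's black round grip (16 mm diameter), 60 mm from the handle's pivot, 30 mm from its end. Pivot axis: level, along the jig's y. Relative to the pivot this point is 49 mm frontwards (jig -x) and 34 mm up at joint 0; 60 mm frontwards and 5 mm up at 0.52, then about 49 mm below the window's plane. Follow its swing: rubbery fingertips can bind if they push straight down on the very end.
- press_left: clamping arm of the left (+y) clamp, driven by its handle: 48 mm long, with a springy rubber foot that comes to bear (up to 2.4 N) on the plywood as the handle reaches the end of its travel. Origin at its pivot.
- clamp_right (a joint): handle angle (rad) of the right (-y) toggle clamp. 0 = open: handle points up at 35 degrees and towards the machine's front (robot side). Grows as it is pressed down; 0.52 = end of travel, clamped, handle 5 degrees above level; it must come within 0.03 of the end. Starts at 0 to 0.12. Stiff (about 4 N, 8 N near the end, at the grip point), stays where left.
- grip_right (a point): point on the axis of the right (-y) clamp's black round grip (16 mm diameter), 60 mm from the handle's pivot, 30 mm from its end. Pivot axis: level, along the jig's y. Relative to the pivot this point is 49 mm frontwards (jig -x) and 34 mm up at joint 0; 60 mm frontwards and 5 mm up at 0.52, then about 49 mm below the window's plane. Follow its swing: rubbery fingertips can bind if they push straight down on the very end.
- press_right: clamping arm of the right (-y) clamp, driven by its handle: 48 mm long, with a springy rubber foot that comes to bear (up to 2.4 N) on the plywood as the handle reaches the end of its travel. Origin at its pivot.
- hatch (a joint): how far the sliding hatch is open (m): 0 = shut against its stop, 0.195 to 0.215 at the start (it may still cover up to 13 mm of the window's left side, a few mm above it). It slides along the window's y: to +y (left) to open, to -y (right) to shut. It rubs with about 2 N and stays where it is left.
- hatch_grip (a point): centre of the top face of the hatch's finger grip, a black block 12 mm thick (y), 70 mm long (x), 22 mm high, in the middle of the hatch. The hatch is a 4 mm orange acrylic panel, 254 (x) by 216 (y) mm, its top face 22 mm below this point. Shut, this point is over the window's centre, 28 mm above the cover's top. Hatch and grip may be touched.
- blank: plywood blank, 90 (x) by 150 (y) by 4 mm, lying loose on the aluminium jig plate between dowel pins, at the clamps' far side. Origin at the centre of its underside, axes along its sides.
- jig: aluminium jig plate on the machine's bed that carries both clamps and the blank, 12 mm thick, its top 80 mm below the window's plane. Origin on its underside, midway between the two clamps, which stand 84 mm apart along its y; x points from the handles to the blank. The jig may lie slightly turned in the machine.
- magnet: round steel holding magnet, 25 mm across and 12 mm high, lying loose on the jig plate between the two clamps; origin at the centre of its underside. To be left alone.
- gauge: small focus gauge, 30 mm square foot with a knob, 30 mm high, standing loose on the front strip of the orange cover, nearer the robot than the window; origin at the centre of its underside. To be left alone.
- tape: roll of paper tape, 100 mm across, 24 mm high, lying on the table right of the machine; origin at the centre of its underside. To be left alone.
- driver: screwdriver, 190 mm long, lying on the table right of the machine; origin near its middle. To be left alone.
- lenscap: black lens cap, a disc 36 mm across and 14 mm high, lying loose on the same front strip, further left; origin at the centre of its underside. To be left alone.
- mouse: grey computer mouse, 105 x 60 x 30 mm, on the table right of the machine; origin at the centre of its underside. To be left alone.
There are look-alikes about, which are no part of the job. Several things have the shape of the blank; the one meant has the colours described above.

How it is judged:
On the way, in this order (a step that is already met when the one before it is completed fails the run):
1. both clamp handles are pressed down and hold the blank, the hatch still open (value of joint each of clamp_left, clamp_right above 0.485 rad and contact force between each of press_left, press_right and blank above 0.5 N and value of joint hatch above 0.05 m), for 0.2 s.
2. the hatch is shut (value of joint hatch below 0.005 m), for 0.2 s.
At the end, for the whole second after the job is handed in: Both clamp handles are within about 0.03 rad (2 degrees) of the end of their travel, both rubber feet press on the blank with more than 0.5 N, the blank lies flat on the jig where it was, between its dowels (within 7 mm and 0.06 rad of its nominal place), and the hatch is within 5 mm of shut (value of joint each of clamp_left, clamp_right above 0.485 rad and contact force between each of press_left, press_right and blank above 0.5 N and x of blank in the frame of jig between 0.08 and 0.094 m and y of blank in the frame of jig between -0.007 and 0.007 m and angle between the x axis of blank and the x axis of jig, either way round below 0.06 rad and z of blank in the frame of jig below 0.0145 m and value of joint hatch below 0.005 m and linear speed of blank below 0.02 m/s); the robot touches nothing.
It fails at once if the arm or the gripper's body, rather than the fingers, touches the machine, its hatch, the jig or the clamps (contact force between the arm and laser above 0.5 N or contact force between the arm and jig above 0.5 N).
It fails at once if the robot touches the fixed cover, its rim or the hatch runners (contact force between any of the fingers, the arm and cover above 0.3 N).
It fails at once if the blank is lifted off the jig or pushed out of its place (z of blank in the frame of jig above 0.022 m or x of blank in the frame of jig below 0.075 m or x of blank in the frame of jig above 0.1 m).
It fails at once if one of the other things is knocked, moved or carried off (distance of any of magnet, gauge, tape, driver, lenscap, mouse from where it was at the start of the episode above 0.02 m).
It also fails if it takes over 58 s, if anything falls off the work surface, if the arm or the gripper's body presses on something with over 40 N, if the wrist force passes 120 N, or if a joint passes its speed limit or range.

## Working session

There is one attempt and no reset: what is moved stays moved. The work goes in short steps, Python scripts to look and compute and a shell command to move; the robot and the scene stay as the last step left them, time stands still between calls to the robot, and variables do not carry over. Pictures are saved under pics/ and viewed, at most 10 in all, crops included, and the job is handed in when it is done.

```bash
mkdir -p pics; cat > h.py <<'E'
import numpy as np, cv2, json
from rig import ctrl
def snap(n):
    d=ctrl.get_image(n); return d
def save(d,f,box=None,s=1):
    im=d["frame"][:,:,::-1]
    if box: im=im[box[1]:box[3],box[0]:box[2]]
    cv2.imwrite("pics/"+f,cv2.resize(im,None,fx=s,fy=s,interpolation=cv2.INTER_CUBIC))
def ray(d,u,v):
    K=np.array(d["camera_matrix"]);E=np.array(d["extrinsics"])
    a=np.linalg.inv(K)@[u,v,1]; c=np.array([a[0],-a[1],-a[2]])
    R=E[:3,:3]; return -R.T@E[:3,3], R.T@c
def atz(d,u,v,z):
    o,r=ray(d,u,v); return o+r*(z-o[2])/r[2]
def proj(d,p):
    K=np.array(d["camera_matrix"]);E=np.array(d["extrinsics"])
    c=E[:3,:3]@p+E[:3,3]; q=K@[c[0],-c[1],-c[2]]; return q[:2]/q[2]
E
python3 - <<'E'
from h import *
import pickle
D={}
for n in("scene","top"):
    d=snap(n);D[n]=d;save(d,n+"0.png",s=1.25);print(n,ray(d,320,200),d["camera_matrix"],[k for k in d])
pickle.dump(D,open("d0.pkl","wb"));print(ctrl.get_state())
E
```

```text
scene (array([ 1.28303308, -0.16106335,  1.18721629]), array([-0.54282803,  0.04773917, -0.83851088])) [[492.50384131   0.         321.62570706]
 [  0.         492.50384131 197.26243753]
 [  0.           0.           1.        ]] ['frame', 'camera_matrix', 'extrinsics']
top (array([ 0.49843749, -0.09284964,  1.16538739]), array([ 0.06605075, -0.02906829, -0.99743612])) [[441.94680026   0.         316.52688912]
 [  0.         441.94680026 202.19761016]
 [  0.           0.           1.        ]] ['frame', 'camera_matrix', 'extrinsics']
{'time_s': 0.1, 'qpos': array([-1.45980949e+00,  4.86581360e-02,  9.77484318e-02,  1.62199855e+00,
       -2.73878493e-05,  1.44303240e+00]), 'qvel': array([ 8.51084087e-04, -6.97963909e-04,  4.50493955e-03,  8.34519403e-04,
       -3.14710875e-03, -3.42931199e-05]), 'joint_torque': array([ 2.45128147e-03, -3.39850330e+01,  3.20936751e+01,  1.57620554e-02,
       -2.26711477e-04, -1.80911137e-06]), 'tool_pos': array([ 0.12409262, -0.50955393,  0.23024082]), 'tcp_rot': array([-1.05604312e-03,  9.92882661e-01,  1.19092007e-01, -4.83552416e-06]), 'contact_force': array([-0.31732047, -0.15984507, -0.43005732]), 'torque': array([-0.04854198, -0.01580283, -0.01311534]), 'grasp_force': 0.0, 'gripper_width': 0.08536911999880495}
```

View pics/top0.png

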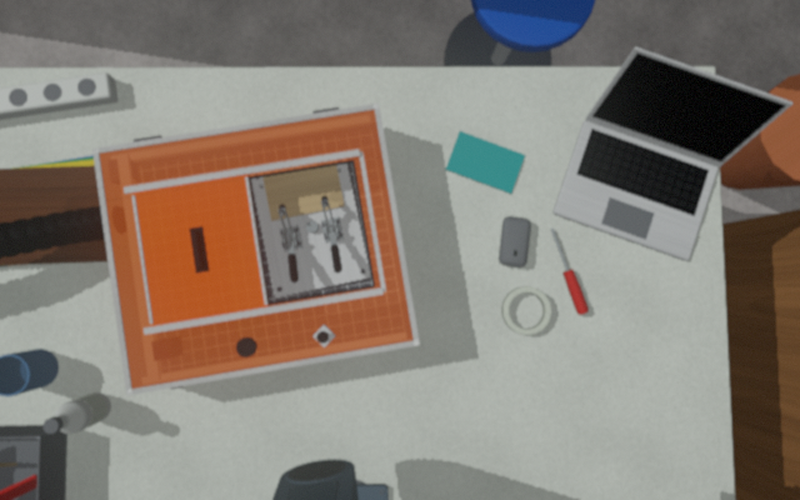

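View pics/scene0.png

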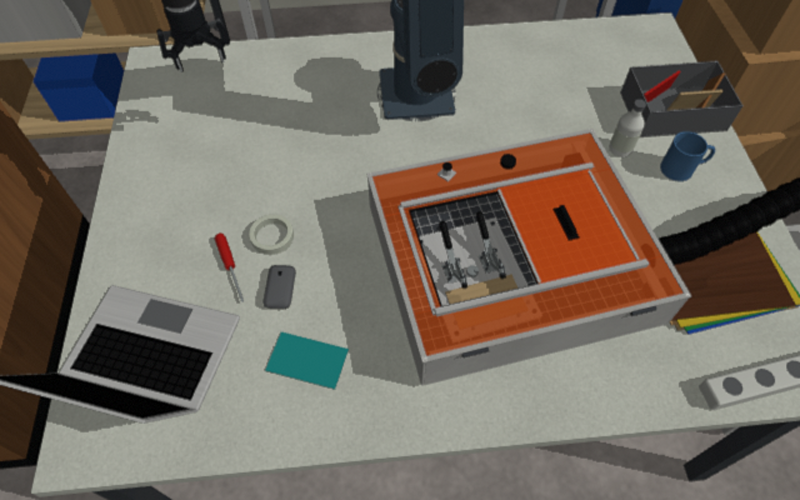

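The top view shows the machine at view pixels (100–415, 108–390). The window spans about (250–385, 160–305), with the handles at (293,268) and (337,259) and the hatch grip at (199,250). Next I'll zoom in on both views.

```bash
python3 - <<'E'
from h import *
import pickle
D=pickle.load(open("d0.pkl","rb"))
save(D["top"],"top1.png",(190,115,320,255),4.2)
save(D["scene"],"scene1.png",(310,130,460,260),4.5)
E
```

```text
(no output)
```

View pics/top1.png

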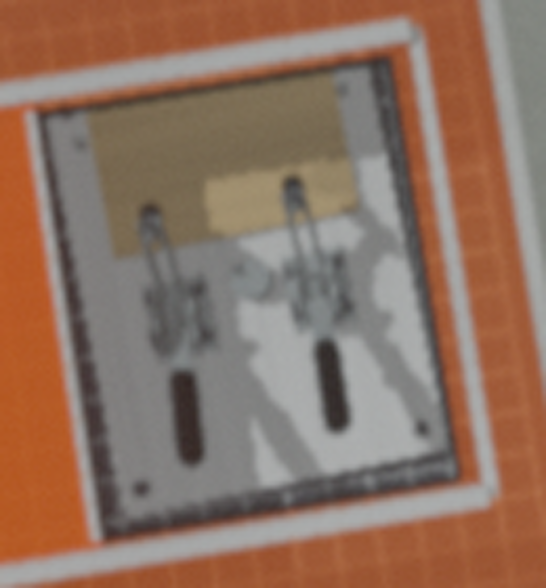

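View pics/scene1.png

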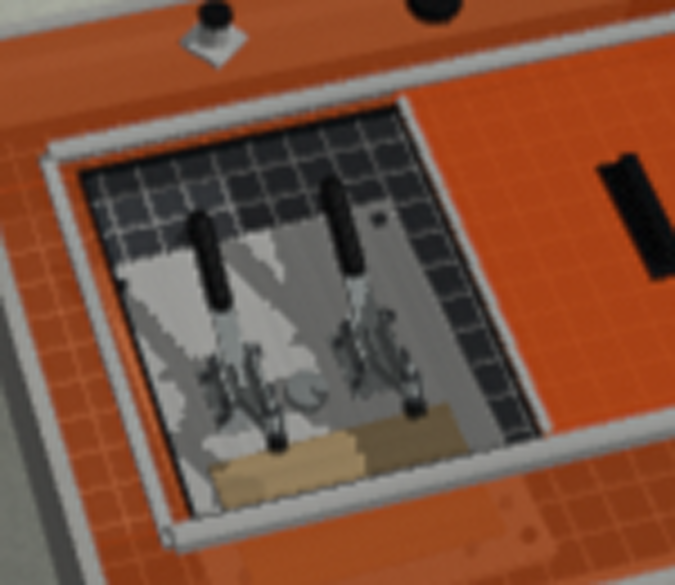

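The crops show the left (+y) grip at top1 (182,370)–(191,465) and scene1 (355,274)–(332,180). The right grip is at top1 (326,338)–(338,432) and scene1 (222,308)–(200,212). The hatch stands fully open. Next I'll triangulate these points.

```bash
python3 - <<'E'
from h import *
import pickle
D=pickle.load(open("d0.pkl","rb"));T,S=D["top"],D["scene"]
t=lambda x,y:(190+(x+.5)/4.2-.5,115+(y+.5)/4.2-.5)
s=lambda x,y:(310+(x+.5)/4.5-.5,130+(y+.5)/4.5-.5)
f=lambda x,y:(x/1.25,y/1.25)
def tri(a,b):
    o1,r1=ray(T,*a);o2,r2=ray(S,*b)
    A=np.c_[r1,-r2];k=np.linalg.lstsq(A,o2-o1,rcond=None)[0]
    p,q=o1+k[0]*r1,o2+k[1]*r2
    return (p+q)/2,np.linalg.norm(p-q)
for n,a,b in[("L inner",t(182,370),s(355,274)),("L tip",t(191,463),s(331,182)),("R inner",t(326,338),s(222,308)),("R tip",t(338,431),s(200,213)),
 ("L foot",t(149,208),s(415,410)),("R foot",t(292,185),s(278,443)),("hatch grip",f(199,250),f(566,222)),
 ("gauge",f(322,336),f(447,167)),("cap",f(247,347),f(508,161)),
 ("stop corner back",t(415,30),s(170,538)),("stop corner front",t(488,492),s(50,157))]:
    p,e=tri(a,b);print(n,p.round(4),"err",round(e,4))
for n,pts in[("rim",[f(97,150),f(375,107),f(417,343),f(132,390)]),("win BR, FR",[t(390,60),t(457,477)]),("hatch edge b,f",[t(30,110),t(95,540)])]:
    z=.134
    P=np.array([atz(T,*p,z) for p in pts]);print(n,P[:,:2].round(4).tolist(),P.mean(0).round(4))
    print([round(float(np.linalg.norm(P[i]-P[i-1])),3) for i in range(len(P))],[round(float(np.arctan2(*(P[i]-P[i-1])[1::-1])),3) for i in range(len(P))])
P=np.array([atz(S,*f(*p),.134) for p in [(372,178),(422,362),(688,294),(592,136)]]);print("rim scene",P.round(4).tolist(),P.mean(0))
E
```

```text
L inner [0.5647 0.0863 0.096 ] err 0.0001
L tip [0.511  0.0783 0.1166] err 0.0009
R inner [0.5822 0.0037 0.0983] err 0.0005
R tip [ 0.5281 -0.004   0.1199] err 0.0021
L foot [0.659  0.1055 0.093 ] err 0.001
R foot [0.6721 0.0236 0.0919] err 0.0004
hatch grip [0.57   0.2497 0.1395] err 0.0016
gauge [0.4108 0.0206 0.1571] err 0.0002
cap [0.3909 0.1613 0.1379] err 0.0026
stop corner back [ 0.7509 -0.0504  0.141 ] err 0.0006
stop corner front [ 0.493  -0.0889  0.1398] err 0.0003
rim [[0.7596, 0.4422], [0.8395, -0.0785], [0.3937, -0.1525], [0.3153, 0.3693]] [0.577  0.1451 0.134 ]
[0.45, 0.527, 0.452, 0.528] [0.163, -1.419, -2.977, 1.72]
win BR, FR [[0.7356, -0.0363], [0.5014, -0.0719]] [ 0.6185 -0.0541  0.134 ]
[0.237, 0.237] [0.151, -2.99]
hatch edge b,f [[0.7086, 0.1647], [0.4689, 0.1277]] [0.5888 0.1462 0.134 ]
[0.243, 0.243] [0.153, -2.988]
rim scene [[0.4062, -0.1445, 0.134], [0.8475, -0.0846, 0.134], [0.7586, 0.4468, 0.134], [0.3316, 0.3723, 0.134]] [0.5859992 0.1475229 0.134    ]
```

```bash
python3 -m handwheel '[[[1.5,1.8,0],[0,0,-0.01]],[[4.3,5,0],[0,0,-0.03]],[[7.3,8.6,0],[0,0,-0.05]],[[10.3,12.1,0],[0,0,-0.07]],[[13.3,15.7,0],[0,0,-0.089]],[[16.3,19.2,0],[0,0,-0.089]],[[19.3,22.7,0],[0,0,-0.089]],[[22.3,26.3,0],[0,0,-0.089]],[[25.3,29.8,0],[0,0,-0.089]],[[26.3,31,0],[0,0,-0.089]]]' 1
python3 -m handwheel '[[[1.5,1.8,0],[0,0,0]],[[4.3,5,-0.5],[0,0,0]],[[7.3,8.6,-1.5],[0,0,0]],[[10.3,12.1,-2.5],[0,0,0]],[[13.3,15.7,-3.5],[0,0,0]],[[15.5,18.5,-4.5],[0,0,0]],[[17,20,-5.5],[0,0,0]],[[17,20,-6],[0,0,0]],[[17,20,-6],[0,0,0]],[[17,20,-6],[0,0,0]]]'
python3 - <<'E'
from h import *
s=ctrl.get_state();print(s["tool_pos"],s["tcp_rot"],s["contact_force"],s["gripper_width"])
d=snap("top");save(d,"top2.png",(190,115,320,255),3.6);d=snap("scene");save(d,"scene2.png",(310,110,460,260),3.6)
a=cv2.imread("pics/top2.png");b=cv2.imread("pics/scene2.png");h=min(len(a),len(b))
cv2.imwrite("pics/both2.png",cv2.resize(np.hstack([a[:h],b[:h]]),(800,int(h*800/(a.shape[1]+b.shape[1])))))
E
```

```text
time_s: 1.1
tool_pos: [0.3888, -0.1967, 0.2309]
tcp_rot: [-0.001, 0.997, 0.077, 0.0]
contact_force: [-0.7, -0.5, -0.3]
gripper_width: -0.0002
grasp_force: 0.0
time_s: 2.1
tool_pos: [0.5565, -0.0008, 0.1713]
tcp_rot: [0.0, 0.997, 0.074, -0.0]
contact_force: [-0.3, 1.2, 1.0]
gripper_width: 0.0002
grasp_force: 0.0
[ 0.55648816 -0.00083732  0.17126047] [ 1.37335840e-04  9.97229676e-01  7.43824394e-02 -4.54211816e-04] [-0.31480136  1.2179243   0.99744764] 0.00017965489733737307
```

View pics/both2.png

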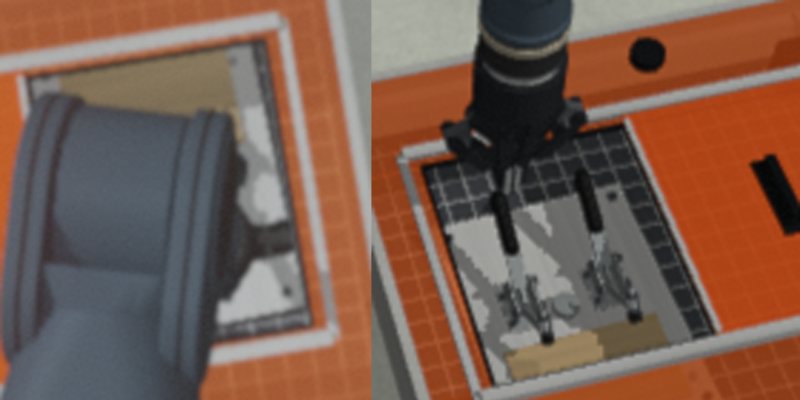

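The fingers hang over the right grip: right-hand picture, fingertips (508,185), grip (505,220). I'll go down to near contact, then follow the swing.

```bash
python3 -m handwheel '[[[0,0,-1],[0,0,0]],[[0,0,-2.5],[0,0,0]],[[0,0,-3.8],[0,0,0]],[[0,0,-4.4],[0,0,0]],[[-0.1,0,-4.8],[0,0,0]],[[-0.2,0,-5.2],[0,0,0]],[[-0.3,0,-5.5],[0,0,0]],[[-0.4,0,-5.8],[0,0,0]],[[-0.5,-0.1,-6.1],[0,0,0]]]'
python3 -m handwheel '[[[-0.1,0,-0.3],[0,0,0]],[[-0.2,0,-0.6],[0,0,0]],[[-0.2,0,-0.9],[0,0,0]],[[-0.3,0,-1.1],[0,0,0]]]'
```

```text
time_s: 3.1
tool_pos: [0.5527, -0.0009, 0.1111]
tcp_rot: [-0.0, 0.997, 0.075, 0.001]
contact_force: [-1.2, 0.7, 4.3]
gripper_width: 0.0
grasp_force: 1.9
time_s: 3.5
tool_pos: [0.5491, -0.0013, 0.0988]
tcp_rot: [0.0, 0.997, 0.075, -0.0]
contact_force: [-0.3, -1.9, 4.0]
gripper_width: 0.0
grasp_force: 1.7
```

```bash
python3 -m handwheel '[[[-0.1,0,-0.2],[0,0,0]],[[-0.1,0,-0.4],[0,0,0]],[[-0.1,0,-0.5],[0,0,0]],[[-0.1,0,-0.5],[0,0,0]]]'
python3 -m handwheel '[[[0,0,-0.1],[0,0,0]],[[0,0,-0.2],[0,0,0]],[[0,0,-0.3],[0,0,0]],[[0,0,-0.3],[0,0,0]]]'
```

```text
time_s: 3.9
tool_pos: [0.5479, -0.0014, 0.0942]
tcp_rot: [0.0, 0.997, 0.075, -0.0]
contact_force: [-1.2, -1.7, 4.3]
gripper_width: 0.0001
grasp_force: 1.7
time_s: 4.3
tool_pos: [0.5479, -0.0015, 0.0928]
tcp_rot: [0.001, 0.997, 0.075, -0.0]
contact_force: [-4.2, -2.4, 9.5]
gripper_width: -0.0002
grasp_force: 4.9
```

```bash
python3 -m handwheel '[[[0,0,-0.15],[0,0,0]],[[0,0,-0.3],[0,0,0]],[[0,0,-0.4],[0,0,0]],[[0,0,-0.4],[0,0,0]]]'
```

```text
time_s: 4.7
tool_pos: [0.5479, -0.0016, 0.0924]
tcp_rot: [0.001, 0.997, 0.075, 0.001]
contact_force: [-10.4, -1.5, 23.6]
gripper_width: 0.0002
grasp_force: 11.2
```

```bash
python3 -m handwheel '[[[0,0,1],[0,0,0]],[[0,0,3],[0,0,0]],[[0,0,5.5],[0,0,0]],[[0,0,8],[0,0,0]],[[-0.1,1.5,8.5],[0,0,0]],[[-0.4,4,8.5],[0,0,0]],[[-0.6,6.8,8.5],[0,0,0]],[[-0.7,8.4,8.5],[0,0,0]],[[-0.7,8.4,8.5],[0,0,0]],[[-0.7,8.4,8.5],[0,0,0]]]'
python3 - <<'E'
from h import *
d=snap("scene");save(d,"scene3.png",(310,110,460,260),4)
E
```

```text
time_s: 5.7
tool_pos: [0.5407, 0.0833, 0.1713]
tcp_rot: [0.0, 0.997, 0.075, -0.001]
contact_force: [0.1, 0.3, 0.5]
gripper_width: 0.0002
grasp_force: 0.0
```

View pics/scene3.png

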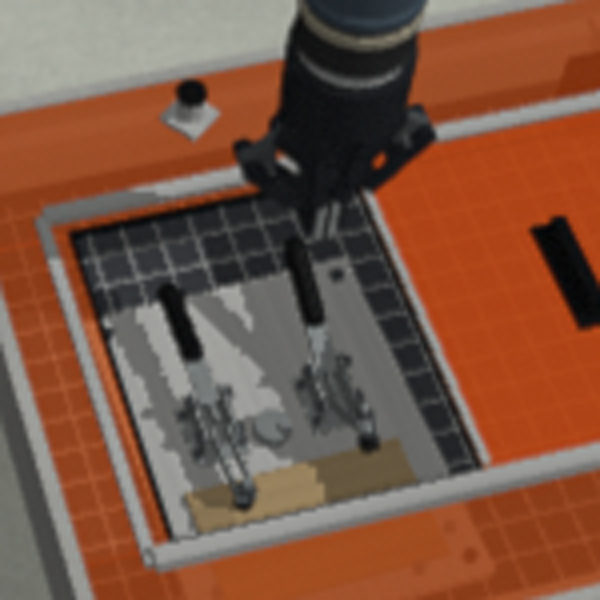

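```bash
python3 - <<'E'
from h import *
d=snap("scene")
for p in [(.5407,.0833,.1713),(.5407,.0833,.12),(.5407-.0099,.0833-.0015,.093)]:
    print(((proj(d,np.array(p))-[310,110]+.5)*4).round(1))
E
```

```text
[317.9 228. ]
[309.3 274.4]
[300.4 285.9]
```

The right clamp is down. The left grip centre is at about (303,274), and the fingers project to (309,274), so I'll shift 2 mm to −y and press.

```bash
python3 -m handwheel '[[[0,-0.1,-1],[0,0,0]],[[0,-0.2,-2.5],[0,0,0]],[[0,-0.2,-3.8],[0,0,0]],[[0,-0.2,-4.4],[0,0,0]],[[-0.1,-0.2,-4.8],[0,0,0]],[[-0.2,-0.2,-5.2],[0,0,0]],[[-0.3,-0.2,-5.5],[0,0,0]],[[-0.4,-0.2,-5.8],[0,0,0]],[[-0.5,-0.3,-6.1],[0,0,0]]]'
python3 -m handwheel '[[[-0.1,0,-0.3],[0,0,0]],[[-0.2,0,-0.6],[0,0,0]],[[-0.2,0,-0.9],[0,0,0]],[[-0.3,0,-1.1],[0,0,0]],[[-0.4,0,-1.3],[0,0,0]],[[-0.4,0,-1.5],[0,0,0]],[[-0.4,0,-1.7],[0,0,0]],[[-0.4,0,-1.7],[0,0,0]]]'
python3 -m handwheel '[[[0,0,-0.15],[0,0,0]],[[0,0,-0.3],[0,0,0]],[[0,0,-0.45],[0,0,0]],[[0,0,-0.5],[0,0,0]],[[0,0,-0.5],[0,0,0]]]'
```

```text
time_s: 6.7
tool_pos: [0.5368, 0.0803, 0.1124]
tcp_rot: [-0.0, 0.997, 0.075, 0.001]
contact_force: [0.2, 0.8, 4.6]
gripper_width: -0.0001
grasp_force: 1.9
time_s: 7.5
tool_pos: [0.5316, 0.0795, 0.094]
tcp_rot: [0.0, 0.997, 0.075, -0.001]
contact_force: [-1.6, -2.0, 3.5]
gripper_width: -0.0002
grasp_force: 1.5
time_s: 8.0
tool_pos: [0.5317, 0.0796, 0.0925]
tcp_rot: [0.0, 0.997, 0.075, 0.0]
contact_force: [-7.8, -2.1, 18.0]
gripper_width: -0.0001
grasp_force: 8.3
```

```bash
python3 -m handwheel '[[[0,0,1],[0,0,0]],[[0,0,3],[0,0,0]],[[0,0,6],[0,0,0]],[[0,0,9],[0,0,0]],[[0,0,11.5],[0,0,0]],[[0,0,12],[0,0,0]],[[0,0,12],[0,0,0]]]'
python3 - <<'E'
from h import *
import pickle
D=pickle.load(open("d0.pkl","rb"))
d=snap("scene");save(d,"scene4.png",(310,110,460,260),4)
im=cv2.cvtColor(D["top"]["frame"],cv2.COLOR_RGB2GRAY)[170:230,140:180]
m=(im<60).astype(np.uint8);n,l,st,c=cv2.connectedComponentsWithStats(m)
i=1+np.argmax(st[1:,4]);print(st[i],c[i]);print(atz(D["top"],*(c[i]+[140,170]),.160))
E
```

```text
time_s: 8.7
tool_pos: [0.5329, 0.0802, 0.2095]
tcp_rot: [-0.0, 0.997, 0.075, 0.001]
contact_force: [0.3, -0.1, 0.3]
gripper_width: 0.0001
grasp_force: 0.0
[ 13  12  13  35 302] [19.10264901 29.20860927]
[0.57025357 0.24222625 0.16      ]
```

View pics/scene4.png

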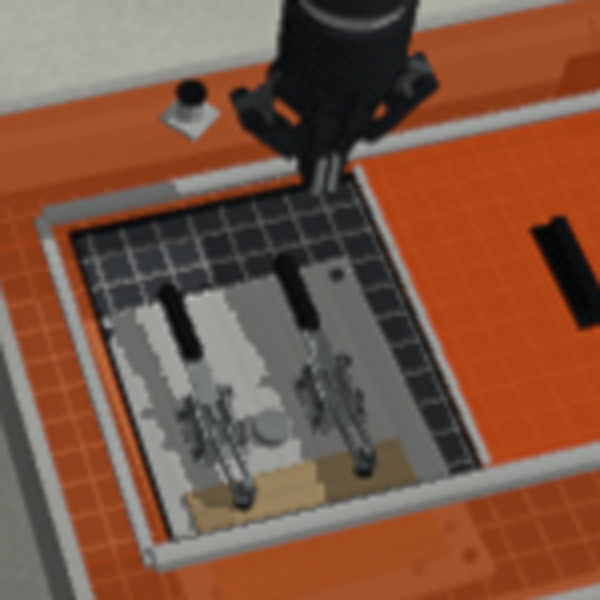

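Both handles are level: scene4 grips (182,325) and (298,290), with both feet on the plywood. Next is the hatch.

```bash
python3 -m handwheel '[[[0.3,2,0],[0,0,0]],[[0.9,5.5,0],[0,0,0]],[[1.6,9.5,0],[0,0,0]],[[2.3,13.5,0],[0,0,0]],[[2.9,17.5,0],[0,0,0]],[[3.3,20.5,0],[0,0,0]],[[3.3,20.5,0],[0,0,0]],[[3.3,20.5,-2],[0,0,0]],[[3.3,20.5,-4.5],[0,0,0]],[[3.3,20.5,-4.5],[0,0,0]]]'
python3 - <<'E'
from h import *
d=snap("scene");save(d,"scene5.png",(390,90,520,220),4)
E
```

```text
time_s: 9.75
tool_pos: [0.5787, 0.2174, 0.1634]
tcp_rot: [-0.019, 0.993, 0.115, -0.006]
contact_force: [-0.2, -0.4, 0.1]
gripper_width: 0.0001
grasp_force: 0.0
```

View pics/scene5.png

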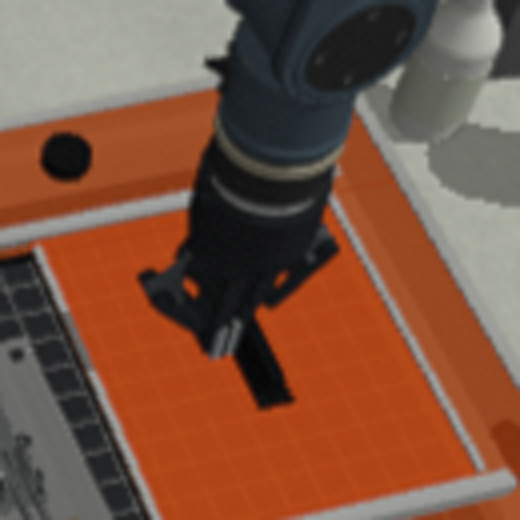

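The arm stopped short and turned slightly, with the fingers at (222,345) just right of the block. I'll check the joint angles before moving on.

```bash
python3 -c "
from h import *
s=ctrl.get_state();print(s['qpos'].round(3),s['tool_pos'],s['tcp_rot'],s['contact_force'])"
```

```text
[0.231 0.293 0.24  1.526 0.04  3.141] [0.5781784  0.21770249 0.16275689] [-0.0193729   0.99307985  0.11563053 -0.00683266] [ 0.21775836 -0.35083842 -0.9298098 ]
```

Joint 6 is at its limit. I'll raise the tool, give it a quarter turn (+z) and correct the tilt.

```bash
python3 -m handwheel '[[[0,0,1.5],[0,0,0]],[[0,0,3.5],[0,0,0.1]],[[0,0,4.5],[0,0,0.24]],[[0,0,4.5],[0,0,0.38]],[[0,0,4.5],[0,0,0.52]],[[0,0,4.5],[0,0,0.66]],[[0,0,4.5],[0,0,0.8]],[[0,0,4.5],[0,0,0.94]],[[0,0,4.5],[0,0,0.94]],[[0,0,4.5],[0,0,0.94]]]'
python3 -c "
from h import *
from scipy.spatial.transform import Rotation as R
s=ctrl.get_state();print(s['qpos'].round(3),s['tool_pos'],s['tcp_rot'])
w,x,y,z=s['tcp_rot'];q=R.from_quat([x,y,z,w]);a=.15+np.pi/2
t=R.from_quat([np.cos(a/2),np.sin(a/2),0,0]);print((t*q.inv()).as_rotvec())"
```

```text
time_s: 10.8
tool_pos: [0.5805, 0.2182, 0.2127]
tcp_rot: [-0.016, 0.834, 0.552, -0.012]
contact_force: [-0.3, 1.0, 0.8]
gripper_width: 0.0001
grasp_force: 0.0
[0.24  0.336 0.392 1.659 0.023 2.212] [0.58054214 0.2181649  0.21266833] [-0.01614454  0.83379522  0.55171473 -0.01165088]
[-0.00343538 -0.04018459  0.55162279]
```

```bash
python3 -m handwheel '[[[-0.1,0.4,0],[0,-0.01,0.1]],[[-0.4,1.6,0],[0,-0.02,0.22]],[[-0.8,3.2,0],[0,-0.03,0.34]],[[-1.2,4.8,0],[0,-0.04,0.46]],[[-1.5,6,0],[0,-0.04,0.55]],[[-1.5,6.6,0],[0,-0.04,0.55]],[[-1.5,6.6,0],[0,-0.04,0.55]],[[-1.5,6.6,0],[0,-0.04,0.55]]]'
python3 - <<'E'
from h import *
s=ctrl.get_state();print(s['qpos'].round(3),s['tool_pos'],s['tcp_rot'])
d=snap("scene");save(d,"scene6.png",(390,90,520,220),4)
t=s['tool_pos']
for z in(t[2],.162,.147): print(((proj(d,np.array([t[0],t[1],z]))-[390,90]+.5)*4).round(1))
E
```

```text
time_s: 11.6
tool_pos: [0.5659, 0.2838, 0.2125]
tcp_rot: [-0.001, 0.652, 0.758, 0.001]
contact_force: [0.1, -0.5, 0.0]
gripper_width: 0.0
grasp_force: 0.0
[0.358 0.335 0.391 1.627 0.003 1.779] [0.56585667 0.28382005 0.21254008] [-1.27221624e-03  6.52448144e-01  7.57831999e-01  6.79089535e-04]
[329.7 274.7]
[310.  322.9]
[304.4 336.6]
```

View pics/scene6.png

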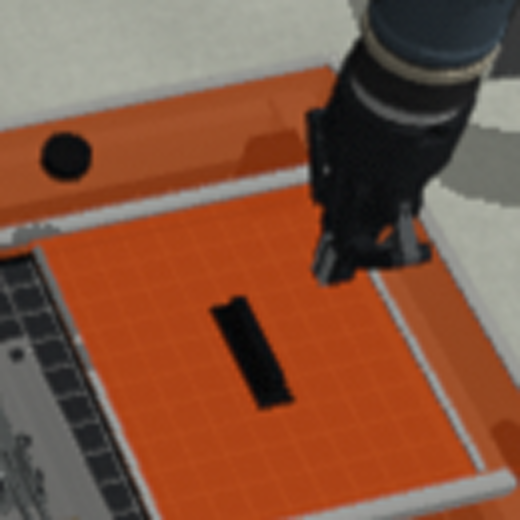

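The fingers will land at (304,337), left of the block at (253,350) with clearance. I'll lower them and push along −y of the window.

```bash
python3 -m handwheel '[[[0,0,-1.5],[0,0,0]],[[0,0,-4],[0,0,0]],[[0,0,-5.8],[0,0,0]],[[0,0,-6.4],[0,0,0]],[[0,0,-6.4],[0,0,0]],[[0.1,-0.5,-6.4],[0,0,0]],[[0.2,-1.2,-6.4],[0,0,0]],[[0.3,-2,-6.4],[0,0,0]],[[0.4,-2.8,-6.4],[0,0,0]],[[0.5,-3.6,-6.4],[0,0,0]]]'
python3 -m handwheel '[[[0.2,-1,0],[0,0,0]],[[0.4,-2.3,0],[0,0,0]],[[0.6,-3.6,0],[0,0,0]],[[0.8,-4.9,0],[0,0,0]],[[1,-6.2,0],[0,0,0]],[[1.2,-7.5,0],[0,0,0]],[[1.4,-8.8,0],[0,0,0]],[[1.6,-10.1,0],[0,0,0]],[[1.8,-11.1,0],[0,0,0]],[[1.9,-11.6,0],[0,0,0]]]'
```

```text
time_s: 12.65
tool_pos: [0.5716, 0.2483, 0.1498]
tcp_rot: [-0.001, 0.652, 0.759, 0.002]
contact_force: [1.2, 2.7, 0.6]
gripper_width: -0.0003
grasp_force: 1.1
time_s: 13.65
tool_pos: [0.5893, 0.1309, 0.1484]
tcp_rot: [-0.002, 0.652, 0.758, 0.0]
contact_force: [-0.8, 2.0, 2.6]
gripper_width: 0.0001
grasp_force: 1.1
```

```bash
python3 -m handwheel '[[[0.2,-1,0],[0,0,0]],[[0.4,-2.3,0],[0,0,0]],[[0.6,-3.6,0],[0,0,0]],[[0.8,-4.7,0],[0,0,0]],[[0.9,-5.5,0],[0,0,0]],[[1,-6.1,0],[0,0,0]],[[1.1,-6.5,0],[0,0,0]],[[1.1,-6.5,0],[0,0,0]]]'
python3 -m handwheel '[[[0,-0.2,0],[0,0,0]],[[0.1,-0.4,0],[0,0,0]],[[0.1,-0.6,0],[0,0,0]],[[0.1,-0.8,0],[0,0,0]],[[0.1,-0.8,0],[0,0,0]]]'
```

```text
time_s: 14.45
tool_pos: [0.601, 0.0663, 0.1484]
tcp_rot: [-0.001, 0.652, 0.758, 0.0]
contact_force: [-0.0, -0.6, 1.3]
gripper_width: 0.0003
grasp_force: 0.0
time_s: 14.95
tool_pos: [0.6018, 0.0619, 0.1487]
tcp_rot: [-0.003, 0.651, 0.759, 0.003]
contact_force: [0.5, 6.6, -0.9]
gripper_width: 0.0
grasp_force: 3.5
```

```bash
python3 -m handwheel '[[[0,-0.2,0],[0,0,0]],[[0.1,-0.4,0],[0,0,0]],[[0.1,-0.4,0],[0,0,0]],[[0.1,-0.4,0],[0,0,0]]]'
python3 -m handwheel '[[[0,0.8,0],[0,0,0]],[[-0.2,1.8,0],[0,0,0]],[[-0.3,2.8,0],[0,0,0]],[[-0.3,2.8,2],[0,0,0]],[[-0.3,2.8,5],[0,0,0]],[[-0.3,2.8,9],[0,0,0]],[[-2,5,13],[0,0,0]],[[-5,8,15],[0,0,0]],[[-8,11,16],[0,0,0]],[[-8,11,16],[0,0,0]]]'
python3 - <<'E'
from h import *
d=snap("scene");save(d,"scene7.png",(290,90,540,290),3)
E
```

```text
time_s: 15.35
tool_pos: [0.6018, 0.0618, 0.1487]
tcp_rot: [-0.006, 0.65, 0.76, 0.005]
contact_force: [-1.9, 14.4, 0.7]
gripper_width: -0.0
grasp_force: 7.4
time_s: 16.35
tool_pos: [0.5208, 0.1686, 0.3131]
tcp_rot: [0.0, 0.65, 0.76, 0.004]
contact_force: [0.3, -0.7, 0.4]
gripper_width: -0.0001
grasp_force: 0.0
```

View pics/scene7.png

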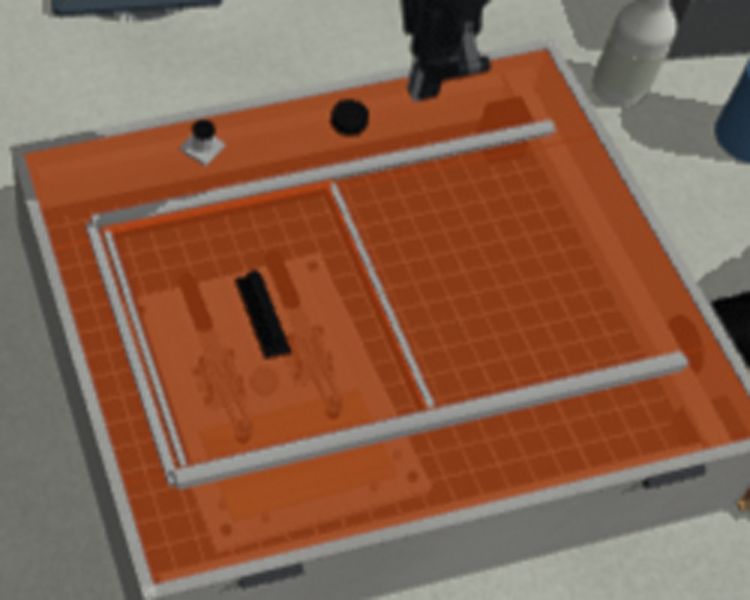

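The hatch is against its stop: its right edge runs (110,235)–(180,465), and the block is over the window centre at (263,313). Both clamps show level through the panel, and the gauge and lens cap haven't moved.

```bash
python3 -c "
from rig import ctrl
print(ctrl.sign_off())"
```

```text
the job is handed in; nothing more can be done
None
```

I pressed both clamps down to the end of their travel, pushed the hatch shut against its stop, and handed the job in at about 16 s; no verdict came back.

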